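# Find the loose terminal bolt and hold its cap open

## Robot

A 6-joint arm with a two-finger parallel gripper is mounted at the origin on the work surface. World frame = base frame: x ahead of the robot, y to its left, z up, the work surface at z = 0. Lengths are in m, angles in rad, forces in N, time in s.
With the tool pointing down it reaches from about 0.4 to 0.925 m from the base axis. Payload 3.4 kg.
Tool frame: the origin (TCP) lies on the centre line of the jaws, within the pads' length; the fingertips stand 22 mm ahead of it and the grasp point (between the pads) lies 3 mm ahead of it (env.tip_reach is the z of the fingertips in the tool frame, in m); z points along the fingers, y is the line along which they close (so a half turn about z gives the same grasp; the last joint's range is limited). The gripper opens to 85 mm and grips with 20 to 120 N. Pads are 22 mm wide; open, the fingers measure 114 mm over their backs; the gripper's body (76 mm by 85 mm) begins 54 mm behind the grasp point. The pads swing forward as they close: fully open they stand 13 mm farther back than shut.
Start: joints at [1.06, 0.307, 1.506, -0, 1.328, -0.073], TCP at [0.243, 0.521, 0.253] pointing down, gripper open.
Joint ranges: [-3.12, 3.12], [-1.05, 2.28], [0.14, 2.33], [-1.42, 4.57], [0.1, 2.73], [-2.68, 2.68]. Speed limits (rad/s): [2.57, 2.57, 3.14, 3.14, 3.14, 3.14].

## Interface

Orientations are given as a 3x3 rotation matrix whose columns are the frame's x, y, z axes.
In Python, from cell import status, vision, job_done, env gives the robot as it stands.
- The arm moves only by the tool step_arm, never from a script. Its argument "commands" is a list of rows, each a list of 7 numbers: the shift along the tool's x, y, z in cm, then the turn, a rotation vector about the tool's x, y, z in rad, then the finger opening in cm, from 0 to 8.54. In form: [[tx, ty, tz, wx, wy, wz, gripper], ...]. A call has 1 to 5 rows; each row is the pose to reach, as a shift and turn from the pose commanded when the call began, along the tool's axes at that moment; what a row does not reach only later rows make up. A row lasts 1/8 s, in which the tool goes at most 62.5 mm and 10.7 degrees, less where a joint would pass 70% of its speed; a pose out of reach is approached as far as the arm can. A call with a gripper value outside its range is refused whole. The fingers move at their own pace and stop on an object; "squeeze" is the grip in N (left out, the last holds). Time passes only in rows, so rows that repeat a pose let the fingers close. It gives the time, the measured TCP pose, the force, the opening and the grip force at its end, in the units of the state.
- status.get_state(): the state, without advancing time (a new reading comes with each control period).
- vision.snapshot(name): name is "scene" or "top" or "wrist"; returns (picture, depth): 420x560x3 uint8, red, green, blue; 420x560 float32, m along the optical axis (not along the pixel's ray), 0 where there is no reading.
- vision.camera_params(name): a dict with "intrinsics" (3x3 intrinsics, pixels), "eye" and "rotation" of the camera in the world. Camera axes: x right, y down, z forward; pixel columns grow to the right and rows downward; lengths in m; the calibration is good to about 2 mm. A picture is of the moment at which its call begins: read the wrist's pose just before it. camera_params takes no time and is no camera call; for the wrist camera it gives the pose at the moment of the call.
- job_done(): hands the job in; it is judged then, once.
The state is a dict: "time": time; "joint_positions": joint angles; "joint_velocities": joint speeds; "effort": joint torques, N m; "ee_pos": TCP position; "tcp_rot": TCP orientation; "force": force on the tool from outside, world axes, zero at the start; "moment": the same for the moment, N m; "gripper_width": finger opening in m; "grasp_force": force on a finger pad.
Only numpy, scipy, OpenCV 4.12 (cv2) and the standard library are available. Lean on these libraries where they do the work, as an engineer would, in place of code of your own. Each camera call takes 0.05 s, during which the arm holds its last target. There are 200 camera calls.

## Task

Turn the crank of the lamp test block clockwise through its full turn, up to its stop, so that the guard slides off the three terminal bolts. Then, before opening any cap, tap each of the three bolts down until it stands hard to find the loose one, which sinks clearly deeper than the other two, and lift the hinged cap behind that bolt at least 45 degrees open. Keep the other two caps shut, leave the other things on the bench where they are, and finish while still holding that cap open with the fingers: do not let go.

Things in the scene. Friction and masses are not known exactly. Their poses are not given: they have to be found in the camera images.
- panel: Plywood board of the lamp test block, 220 x 430 x 12 mm, fixed to the table at a different place and yaw each time. Its frame: x away from the robot across the board, y left along the row of bolts, z up; origin on the table below the middle unit. Three white terminal units, all alike, stand on it 90 mm apart, each with a bolt in front and a hinged cap behind it.
- guard: Dark steel guard: a rail along the row, in front of the bolts, with three tongues 26 mm wide (tops 78 mm above the table) that cover the bolt heads at first. Turning the crank drives it 45 mm to the right (-y); the tongues then lie half-way between the bolts, one beyond the last. Origin on the table below the middle unit, as for the board; it moves with the guard.
- crank_axis (a point): Point on the upright axis of the hand crank, at the height of the middle of its knob (102 mm above the table). The crank sits on a grey gearbox at the right-hand (-y) end of the board. Frame as the board's.
- crank_knob (a point): Middle of the black upright crank knob, a cylinder of 18 mm diameter and 47 mm height, 45 mm off the crank axis; its top is 20 mm above this point and the crank arm 27 mm below it. The knob spins freely on its own pin, so it can be held from above and carried round without turning the hand.
- crank (a joint): Crank angle in rad. 0 with the knob straight off the axis along the board's +x; it grows as the crank turns clockwise seen from above and meets its stop at 6.8. It starts between 0 and 0.5, turns with a light drag (0.05 N m) and stays where it is left.
- bolt_loose (a joint): How far the loose bolt has been pushed down, in m; 0 at first. It sinks 7 mm to its stop. This reading does not tell in which of the three units the bolt is: that differs each time, and the three look alike. Every bolt moves at about 2.5 N and stays down where it was pushed.
- bolt_tight_a (a joint): How far one of the two tight bolts has been pushed down, in m; 0 at first. It gives only 2 mm (its spring washer) and then stands hard. Its place is not told.
- bolt_tight_b (a joint): The same for the other tight bolt.
- cap_loose (a joint): Opening angle in rad of the cap behind the loose bolt, in the same terminal unit: 0 shut, at most 1.3. A light spring and its weight shut it when let go (about 2 N at the handle).
- cap_tight_a (a joint): The same for the cap behind the first tight bolt.
- cap_tight_b (a joint): The same for the cap behind the other tight bolt.
- bolt_left (a point): Top centre of the steel hex bolt head in the left (+y) unit before it is tapped (69 mm above the table; head 18 mm wide, 12 mm high, under the guard at first). The point is fixed to the board and does not follow the bolt. Frame as the board's.
- handle_left (a point): Centre of the cap handle in the left (+y) unit with the cap shut: grey upright disc, 14 mm thick along board y, 22 mm across, 28 mm above the cap's top, 91 mm above the table. The cap (75 x 60 x 6 mm) hinges along y, 63 mm beyond this point (+x) and 31 mm below it; it opens up and away from the robot. The disc can pivot between the fingers. The point stays with the board. Frame as the board's.
- bolt_middle (a point): Top centre of the steel hex bolt head in the middle unit before it is tapped (69 mm above the table; head 18 mm wide, 12 mm high, under the guard at first). The point is fixed to the board and does not follow the bolt. Frame as the board's.
- handle_middle (a point): Centre of the cap handle in the middle unit with the cap shut: grey upright disc, 14 mm thick along board y, 22 mm across, 28 mm above the cap's top, 91 mm above the table. The cap (75 x 60 x 6 mm) hinges along y, 63 mm beyond this point (+x) and 31 mm below it; it opens up and away from the robot. The disc can pivot between the fingers. The point stays with the board. Frame as the board's.
- bolt_right (a point): Top centre of the steel hex bolt head in the right (-y) unit before it is tapped (69 mm above the table; head 18 mm wide, 12 mm high, under the guard at first). The point is fixed to the board and does not follow the bolt. Frame as the board's.
- handle_right (a point): Centre of the cap handle in the right (-y) unit with the cap shut: grey upright disc, 14 mm thick along board y, 22 mm across, 28 mm above the cap's top, 91 mm above the table. The cap (75 x 60 x 6 mm) hinges along y, 63 mm beyond this point (+x) and 31 mm below it; it opens up and away from the robot. The disc can pivot between the fingers. The point stays with the board. Frame as the board's.
- bulb_a_c (a point): Middle of the larger white LED lamp standing behind the test block, globe side down, 64 mm across, 81 mm high; a bystander to be left where it is.
- bulb_b_c (a point): Middle of the smaller white LED lamp behind the test block, 54 mm across, 81 mm high; a bystander to be left where it is.
- lamp_cap_c (a point): Middle of a loose aluminium lamp cap, 27 mm across, 26 mm high, standing on the board between the right unit and the crank gearbox; a bystander to be left where it is.
- screwdriver_grip (a point): Handle of a screwdriver with red handle, 170 mm long, lying in front of the board; a bystander to be left where it is.
- mouse_c (a point): Middle of a black computer mouse, 100 x 58 x 31 mm, left of the board; a bystander to be left where it is.
- driver_puck_c (a point): Middle of a white round LED driver, 70 mm across, 18 mm high, behind the board; a bystander to be left where it is.

How it is judged:
By the outcome, as a careful person would: the job done as asked, in the order asked, and still so for the second after the job is handed in, while the arm keeps its last pose, push and grip.
It also fails if it takes over 72 s, if anything falls off the work surface, if the arm or the gripper's body presses on something with over 40 N, if the wrist force passes 120 N, or if a joint passes its speed limit or range.

## Working session

There is one attempt and no reset: what is moved stays moved. The work goes in short steps, Python scripts to look and compute and a tool call to move; the robot and the scene stay as the last step left them, time stands still between calls to the robot, and variables do not carry over. Pictures are saved under pics/ and viewed, at most 10 in all, crops included, and the job is handed in when it is done.

Besides the shell and the picture viewer there is one more tool, called by a JSON object that holds its "name" and its "arguments", one argument or row to a line. step_arm: Moves the arm, as the interface text tells. Its arguments: {"type":"object","properties":{"commands":{"type":"array","items":{"type":"array","items":{"type":"number"}}},"squeeze":{"type":"number"}},"required":["commands"]}

```bash
ls; mkdir -p pics
python3 - <<'E'
from cell import status, vision, env
import cv2,numpy as np
s=status.get_state();print(s['time'],s['ee_pos'],np.round(s['tcp_rot'],3).tolist(),env.tip_reach)
for n in ['top','scene']:
    p,d=vision.snapshot(n);cv2.imwrite(f'pics/{n}0.png',p[...,::-1]);np.save(f'pics/{n}0.npy',d)
    c=vision.camera_params(n);print(n,{k:np.round(v,4).tolist() for k,v in c.items()})
E
```

```text
pics
0.0 [0.24291675 0.52042674 0.25234571] [[-0.906, 0.423, -0.001], [0.423, 0.906, -0.002], [0.0, -0.002, -1.0]] 0.022
top {'intrinsics': [[418.0912, 0.0, 275.5991], [0.0, 418.0912, 213.6783], [0.0, 0.0, 1.0]], 'eye': [0.5267, 0.1055, 0.8849], 'rotation': [[0.0144, -0.9979, 0.0627], [-0.9992, -0.0167, -0.0367], [0.0376, -0.0622, -0.9974]]}
scene {'intrinsics': [[517.5828, 0.0, 275.8235], [0.0, 517.5828, 202.8519], [0.0, 0.0, 1.0]], 'eye': [0.9625, -0.2971, 0.761], 'rotation': [[0.7167, 0.5533, -0.4245], [0.6972, -0.5538, 0.4552], [0.0168, -0.6222, -0.7827]]}
```

View pics/top0.png

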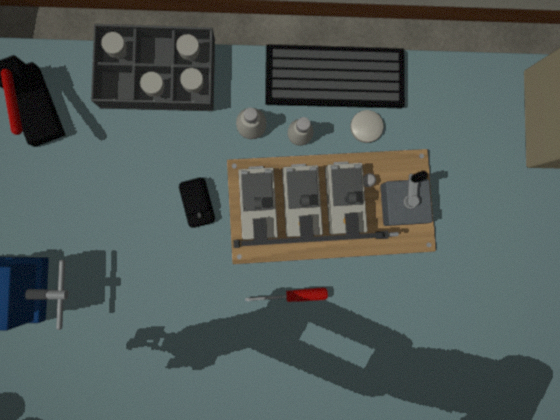

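View pics/scene0.png

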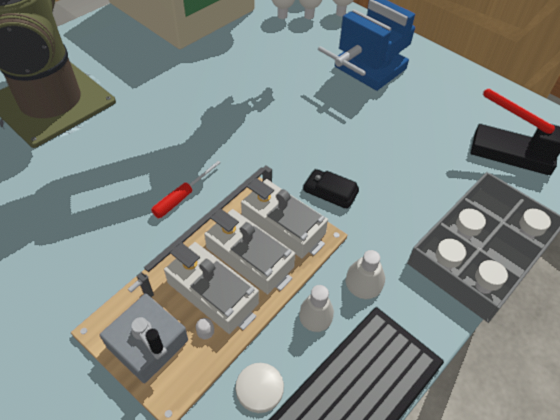

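The top view shows the board at about (228..435, 150..263), with the units at columns 258, 302 and 348, the crank axis at about (411,202), the knob at (420,176) and the loose lamp cap at (371,180). The scene view shows the knob at (154,340). Next I'll enlarge both and fit the board.

```bash
cat > h.py <<'E'
import cv2,numpy as np
from cell import status,vision,env
def ray(c,u,v):
    K=c['intrinsics'];d=c['rotation']@np.array([(u-K[0,2])/K[0,0],(v-K[1,2])/K[1,1],1]);return np.array(c['eye']),d
def onz(c,u,v,z):
    e,d=ray(c,u,v);return e+d*(z-e[2])/d[2]
def proj(c,P):
    q=np.array(c['rotation']).T@(np.array(P)-c['eye']);q=np.array(c['intrinsics'])@q;return q[:2]/q[2]
E
python3 - <<'E'
from h import *
c=vision.camera_params('top');im=cv2.imread('pics/top0.png')
hsv=cv2.cvtColor(im,cv2.COLOR_BGR2HSV)
m=cv2.inRange(hsv,(8,70,60),(28,255,255));m[:140]=0;m[275:]=0;m[:,:220]=0;m[:,445:]=0
P=cv2.findNonZero(cv2.morphologyEx(m,cv2.MORPH_OPEN,np.ones((3,3))))
pts=np.array([onz(c,u,v,.012)[:2] for u,v in P[:,0]],np.float32)
r=cv2.minAreaRect(pts);print(r,cv2.boxPoints(r).tolist())
a=cv2.resize(im[145:270,220:440],None,fx=3.6,fy=3.6,interpolation=cv2.INTER_CUBIC);cv2.imwrite('pics/topc.png',cv2.convertScaleAbs(a,alpha=1.6))
im=cv2.imread('pics/scene0.png')
a=cv2.resize(im[160:380,75:345],None,fx=2.7,fy=2.7,interpolation=cv2.INTER_CUBIC);cv2.imwrite('pics/scenec.png',cv2.convertScaleAbs(a,alpha=1.4))
E
```

```text
((0.6015493869781494, -0.043896421790122986), (0.21815505623817444, 0.4285891652107239), 4.295619010925293) [[0.47672709822654724, 0.16162601113319397], [0.5088294744491577, -0.2657592296600342], [0.7263716459274292, -0.24941885471343994], [0.6942692995071411, 0.1779663860797882]]
```

View pics/topc.png

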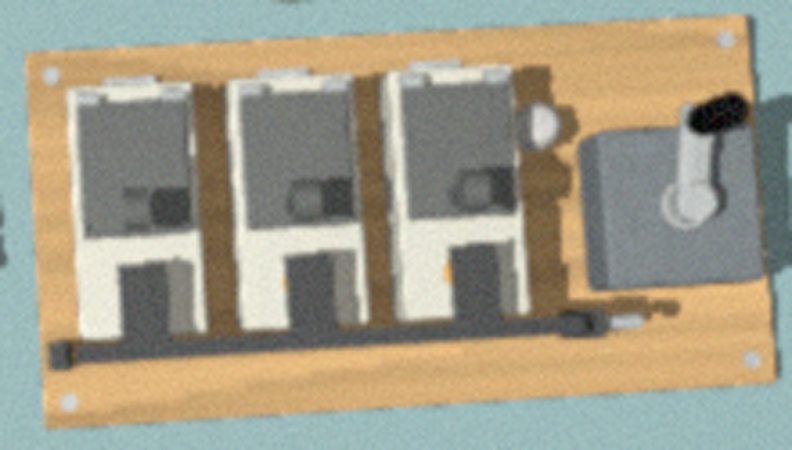

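View pics/scenec.png

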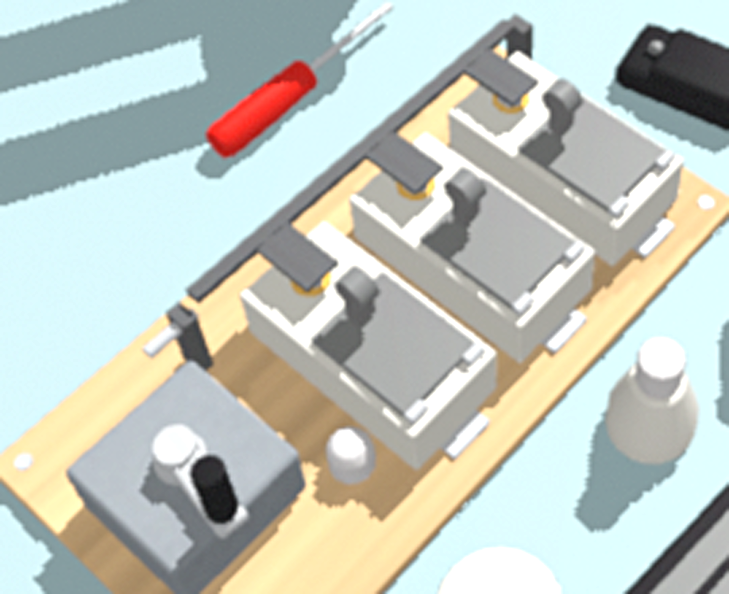

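Enlarged views: in the top crop the knob top is at about (733,107), the hub at (697,202), and the handles at about (135,205), (305,198) and (470,188). In the scene crop the knob top is at (209,465) and the handles are at (563,98), (465,190) and (357,290). I'll triangulate these.

Run:
```python
from h import *
t=vision.camera_params('top');s=vision.camera_params('scene')
T=dict(knobtop=(733,107),hub=(697,202),hl=(135,205),hm=(305,198),hr=(470,188),lampcap=(541,122))
S=dict(knobtop=(209,465),hub=(176,440),hl=(563,98),hm=(465,190),hr=(357,290),lampcap=(348,445))
ds=np.load('pics/scene0.npy');dt=np.load('pics/top0.npy')
a=np.deg2rad(4.2956);R=np.array([[np.cos(a),-np.sin(a)],[np.sin(a),np.cos(a)]])
for k in T:
    ut=(220+T[k][0]/3.6,145+T[k][1]/3.6);us=(75+S[k][0]/2.7,160+S[k][1]/2.7)
    e1,d1=ray(t,*ut);e2,d2=ray(s,*us)
    A=np.c_[d1,-d2];l=np.linalg.lstsq(A,e2-e1,rcond=None)[0]
    p,q=e1+l[0]*d1,e2+l[1]*d2;m=(p+q)/2
    print(k,m.round(4),'gap',np.linalg.norm(p-q).round(4),'board rel centre',(R.T@(m[:2]-[.60155,-.0439])).round(4), 'depth pts',*[ (e+d*D[int(round(u[1])),int(round(u[0]))]).round(3) for e,d,D,u in((e1,d1,dt,ut),(e2,d2,ds,us))])
    print('  scene ray at z.122,.091', onz(s,*us,.122).round(4),onz(s,*us,.091).round(4))
```

```text
knobtop [ 0.6525 -0.1961  0.1237] gap 0.0022 board rel centre [ 0.0394 -0.1556] depth pts [ 0.652 -0.199  0.12 ] [ 0.652 -0.195  0.121]
  scene ray at z.122,.091 [ 0.6525 -0.195   0.122 ] [ 0.6374 -0.1901  0.091 ]
hub [ 0.6074 -0.1929  0.0799] gap 0.0031 board rel centre [-0.0053 -0.1491] depth pts [ 0.607 -0.195  0.078] [ 0.608 -0.192  0.078]
  scene ray at z.122,.091 [ 0.6305 -0.1984  0.122 ] [ 0.6144 -0.1936  0.091 ]
hl [0.5985 0.1113 0.0914] gap 0.0004 board rel centre [0.0086 0.155 ] depth pts [0.598 0.111 0.101] [0.601 0.108 0.096]
  scene ray at z.122,.091 [0.6153 0.0928 0.122 ] [0.5984 0.1117 0.091 ]
hm [0.6043 0.0212 0.0889] gap 0.0011 board rel centre [0.0077 0.0647] depth pts [0.603 0.022 0.101] [0.61  0.017 0.099]
  scene ray at z.122,.091 [0.6223 0.0059 0.122 ] [0.6058 0.0206 0.091 ]
hr [ 0.611  -0.068   0.0881] gap 0.0 board rel centre [ 0.0076 -0.0247] depth pts [ 0.61  -0.066  0.099] [ 0.617 -0.072  0.099]
  scene ray at z.122,.091 [ 0.6287 -0.0795  0.122 ] [ 0.6125 -0.069   0.091 ]
lampcap [ 0.6556 -0.12    0.0356] gap 0.0008 board rel centre [ 0.0482 -0.08  ] depth pts [ 0.655 -0.119  0.039] [ 0.657 -0.121  0.039]
  scene ray at z.122,.091 [ 0.6924 -0.1409  0.122 ] [ 0.6793 -0.1333  0.091 ]
```

```bash
cat >> h.py <<'E'
from scipy.spatial.transform import Rotation as Ro
A=np.deg2rad(4.2956);C=np.array([.60155,-.0439])
RB=np.array([[np.cos(A),-np.sin(A),0],[np.sin(A),np.cos(A),0],[0,0,1]])
RT=RB@np.array([[-1,0,0],[0,1,0],[0,0,-1.]])   # tool wanted: x=-board x, y=board y, z down
def rel(P):
    s=status.get_state();R=np.array(s['tcp_rot'])
    print('t',round(s['time'],2),'pos',np.round(s['ee_pos'],4),'F',np.round(s['force'],1),'w',round(s['gripper_width'],4),'q',np.round(s['joint_positions'],2))
    print('shift cm',(100*R.T@(np.array(P)-s['ee_pos'])).round(2),'rot',Ro.from_matrix(R.T@RT).as_rotvec().round(3))
E
python3 -c "
from h import *
rel([.6525,-.1965,.2])"
```

```text
t 0.1 pos [0.243  0.5205 0.2525] F [-0.2  0.9  0.4] w 0.0854 q [ 1.06  0.31  1.51 -0.    1.33 -0.07]
shift cm [-67.44 -47.63   5.33] rot [-0.002 -0.001 -0.512]
```

{"name": "step_arm", "arguments": {
  "commands": [
    [-67.4,-47.6,3,0,0,-0.512,8.5],
    [-67.4,-47.6,3,0,0,-0.512,8.5],
    [-67.4,-47.6,3,0,0,-0.512,8.5],
    [-67.4,-47.6,3,0,0,-0.512,8.5],
    [-67.4,-47.6,3,0,0,-0.512,8.5]
  ]
}}

```text
time: 0.72
ee_pos: [0.3952, 0.2549, 0.242]
tcp_rot: [[-0.997, -0.076, -0.0], [-0.076, 0.997, -0.0], [0.0, -0.0, -1.0]]
force: [1.5, 0.8, 0.8]
gripper_width: 0.085
grasp_force: 0.0
```

```bash
python3 -c "
from h import *
rel([.6525,-.1965,.2])"
```

```text
t 0.72 pos [0.3952 0.2549 0.242 ] F [1.5 0.8 0.8] w 0.085 q [ 0.48  0.17  1.73 -0.    1.24 -1.16]
shift cm [-22.24 -46.96   4.21] rot [-0.    -0.     0.001]
```

{"name": "step_arm", "arguments": {
  "commands": [
    [-22.2,-47,4,0,0,0,5],
    [-22.2,-47,4,0,0,0,5],
    [-22.2,-47,4,0,0,0,5],
    [-22.2,-47,4,0,0,0,5],
    [-22.2,-47,4,0,0,0,5]
  ]
}}

```text
time: 1.35
ee_pos: [0.5491, -0.0162, 0.2178]
tcp_rot: [[-0.997, -0.075, -0.0], [-0.075, 0.997, 0.0], [0.0, 0.0, -1.0]]
force: [0.1, 0.5, 0.6]
gripper_width: 0.0504
grasp_force: 0.0
```

{"name": "step_arm", "arguments": {
  "commands": [
    [-9,-19,2,0,0,0,5],
    [-9,-19,2,0,0,0,5],
    [-9,-19,2,0,0,0,5],
    [-9,-19,2,0,0,0,5]
  ]
}}

```text
time: 1.85
ee_pos: [0.6537, -0.2007, 0.1968]
tcp_rot: [[-0.997, -0.072, -0.001], [-0.072, 0.997, -0.001], [0.001, -0.001, -1.0]]
force: [0.4, 0.5, 0.7]
gripper_width: 0.0502
grasp_force: 0.0
```

```bash
python3 -c "
from h import *
rel([.6525,-.1965,.106])
p,d=vision.snapshot('wrist');cv2.imwrite('pics/w1.png',p[...,::-1]);np.save('pics/w1.npy',d)
c=vision.camera_params('wrist')
for P in [(.6525,-.1965,.122),(.607,-.194,.08)]: print(proj(c,P))"
```

```text
t 1.85 pos [ 0.6537 -0.2007  0.1968] F [0.4 0.5 0.7] w 0.0502 q [-0.36  0.5   1.34 -0.    1.31 -2.  ]
shift cm [0.08 0.44 9.08] rot [-0.001 -0.001 -0.003]
[283.10972039 221.83647104]
[290.59634551 138.17299783]
```

View pics/w1.png

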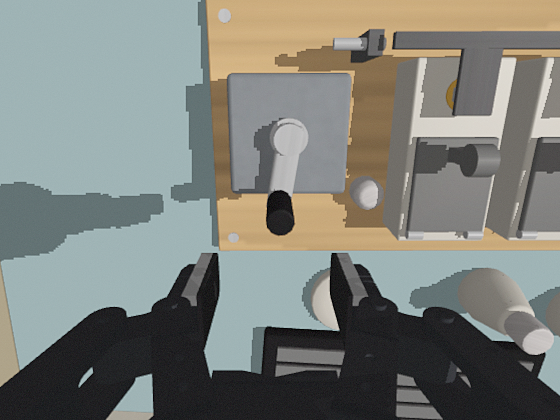

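The wrist view shows the knob top at (280,221) and the hub at (290,136). Both agree with the predictions to about 1 mm, so I'll descend and grip.

{"name": "step_arm", "arguments": {
  "commands": [
    [0.1,0.35,0,0,0,0,5],
    [0.1,0.35,5,0,0,0,5],
    [0.1,0.35,9.1,0,0,0,5],
    [0.1,0.35,9.1,0,0,0,1.5],
    [0.1,0.35,9.1,0,0,0,1.5]
  ],
  "squeeze": 30
}}

```text
time: 2.52
ee_pos: [0.6513, -0.1927, 0.1085]
tcp_rot: [[-0.997, -0.076, 0.0], [-0.076, 0.997, -0.0], [-0.0, -0.0, -1.0]]
force: [-3.3, 1.3, -9.8]
gripper_width: 0.0173
grasp_force: 29.5
```

{"name": "step_arm", "arguments": {
  "commands": [
    [0,0,0,0,0,0,1.5],
    [0,0,0,0,0,0,1.5]
  ]
}}

```text
time: 2.78
ee_pos: [0.6513, -0.193, 0.1083]
tcp_rot: [[-0.997, -0.075, 0.0], [-0.075, 0.997, 0.0], [-0.0, 0.0, -1.0]]
force: [-1.9, 2.2, -3.2]
gripper_width: 0.017
grasp_force: 30.1
```

```bash
python3 -c "
from h import *
rel([.6525,-.1975,.106])
th0=.15
for k in range(0,21):
    th=th0+k*np.deg2rad(20)
    # board offset from start
    dx=45*(np.cos(th)-np.cos(th0));dy=-45*(np.sin(th)-np.sin(th0))
    print(k,round(th,3),'cum tool cm',round(-dx/10,2),round(dy/10,2), 'call-rel' ,[round(float(v),2) for v in (-4.5*(np.cos(th)-np.cos(th0+(max(k-1,0)//5*5)*np.deg2rad(20))),-4.5*(np.sin(th)-np.sin(th0+(max(k-1,0)//5*5)*np.deg2rad(20))))])
"
```

```text
t 2.77 pos [ 0.6513 -0.193   0.1083] F [-1.9  2.2 -3.2] w 0.017 q [-0.35  0.57  1.45  0.    1.12 -2.  ]
shift cm [-0.09 -0.46  0.23] rot [0. 0. 0.]
0 0.15 cum tool cm -0.0 -0.0 call-rel [-0.0, -0.0]
1 0.499 cum tool cm 0.5 -1.48 call-rel [0.5, -1.48]
2 0.848 cum tool cm 1.47 -2.7 call-rel [1.47, -2.7]
3 1.197 cum tool cm 2.81 -3.52 call-rel [2.81, -3.52]
4 1.546 cum tool cm 4.34 -3.83 call-rel [4.34, -3.83]
5 1.895 cum tool cm 5.88 -3.59 call-rel [5.88, -3.59]
6 2.244 cum tool cm 7.26 -2.84 call-rel [1.37, 0.75]
7 2.593 cum tool cm 8.29 -1.67 call-rel [2.41, 1.92]
8 2.943 cum tool cm 8.86 -0.22 call-rel [2.98, 3.38]
9 3.292 cum tool cm 8.9 1.34 call-rel [3.01, 4.94]
10 3.641 cum tool cm 8.4 2.83 call-rel [2.52, 6.42]
11 3.99 cum tool cm 7.43 4.05 call-rel [-0.97, 1.22]
12 4.339 cum tool cm 6.09 4.86 call-rel [-2.31, 2.04]
13 4.688 cum tool cm 4.56 5.17 call-rel [-3.84, 2.34]
14 5.037 cum tool cm 3.01 4.94 call-rel [-5.39, 2.11]
15 5.386 cum tool cm 1.64 4.19 call-rel [-6.76, 1.36]
16 5.735 cum tool cm 0.61 3.02 call-rel [-1.03, -1.17]
17 6.084 cum tool cm 0.04 1.56 call-rel [-1.6, -2.63]
18 6.433 cum tool cm -0.0 -0.0 call-rel [-1.64, -4.19]
19 6.782 cum tool cm 0.5 -1.48 call-rel [-1.14, -5.67]
20 7.131 cum tool cm 1.47 -2.7 call-rel [-0.17, -6.89]
```

```bash
python3 -c "
from h import *
f=lambda a,b:[round(float(v),2) for v in (-4.5*(np.cos(b)-np.cos(a)),-4.5*(np.sin(b)-np.sin(a)))]
s=.34
for c in range(4):
    a=.05+c*5*s;print([f(a,a+s*k) for k in range(1,6)],a+5*s)
"
```

```text
[[0.33, -1.49], [1.14, -2.78], [2.33, -3.72], [3.77, -4.22], [5.3, -4.2]] 1.7500000000000002
[[1.43, 0.52], [2.61, 1.49], [3.39, 2.79], [3.7, 4.29], [3.49, 5.79]] 3.45
[[-0.7, 1.35], [-1.81, 2.39], [-3.21, 3.0], [-4.73, 3.11], [-6.19, 2.71]] 5.15
[[-1.25, -0.87], [-2.14, -2.11], [-2.56, -3.57], [-2.48, -5.09], [-1.89, -6.49]] 6.8500000000000005
```

{"name": "step_arm", "arguments": {
  "commands": [
    [0.33,-1.49,0,0,0,0,1.5],
    [1.14,-2.78,0,0,0,0,1.5],
    [2.33,-3.72,0,0,0,0,1.5],
    [3.77,-4.22,0,0,0,0,1.5],
    [5.3,-4.2,0,0,0,0,1.5]
  ]
}}

```text
time: 3.4
ee_pos: [0.6022, -0.239, 0.1082]
tcp_rot: [[-0.997, -0.073, 0.003], [-0.073, 0.997, 0.003], [-0.004, 0.003, -1.0]]
force: [3.3, 10.9, -0.8]
gripper_width: 0.0175
grasp_force: 30.7
```

{"name": "step_arm", "arguments": {
  "commands": [
    [1.43,0.52,0,0,0,0,1.5],
    [2.61,1.49,0,0,0,0,1.5],
    [3.39,2.79,0,0,0,0,1.5],
    [3.7,4.29,0,0,0,0,1.5],
    [3.49,5.79,0,0,0,0,1.5]
  ]
}}

```text
time: 4.03
ee_pos: [0.5622, -0.1846, 0.1081]
tcp_rot: [[-0.997, -0.075, 0.0], [-0.075, 0.997, -0.002], [-0.0, -0.002, -1.0]]
force: [0.7, -3.0, 2.0]
gripper_width: 0.0169
grasp_force: 30.9
```

{"name": "step_arm", "arguments": {
  "commands": [
    [-0.7,1.35,0,0,0,0,1.5],
    [-1.81,2.39,0,0,0,0,1.5],
    [-3.21,3.0,0,0,0,0,1.5],
    [-4.73,3.11,0,0,0,0,1.5],
    [-6.19,2.71,0,0,0,0,1.5]
  ]
}}

```text
time: 4.65
ee_pos: [0.623, -0.1518, 0.108]
tcp_rot: [[-0.997, -0.077, -0.0], [-0.077, 0.997, -0.001], [0.0, -0.001, -1.0]]
force: [-4.2, -4.0, 5.5]
gripper_width: 0.0174
grasp_force: 31.3
```

{"name": "step_arm", "arguments": {
  "commands": [
    [-1.25,-0.87,0,0,0,0,1.5],
    [-2.14,-2.11,0,0,0,0,1.5],
    [-2.56,-3.57,0,0,0,0,1.5],
    [-2.48,-5.09,0,0,0,0,1.5]
  ]
}}

```text
time: 5.15
ee_pos: [0.6511, -0.1999, 0.1079]
tcp_rot: [[-0.997, -0.076, -0.001], [-0.076, 0.997, 0.002], [0.001, 0.002, -1.0]]
force: [-5.1, 2.2, 8.2]
gripper_width: 0.0171
grasp_force: 31.5
```

{"name": "step_arm", "arguments": {
  "commands": [
    [0.3,-0.9,0,0,0,0,1.5],
    [0.6,-1.4,0,0,0,0,1.5],
    [0.6,-1.4,0,0,0,0,1.5]
  ]
}}

```text
time: 5.52
ee_pos: [0.647, -0.2134, 0.108]
tcp_rot: [[-0.997, -0.075, 0.001], [-0.075, 0.997, 0.004], [-0.002, 0.003, -1.0]]
force: [-0.3, 4.9, 6.3]
gripper_width: 0.0171
grasp_force: 31.4
```

{"name": "step_arm", "arguments": {
  "commands": [
    [0.15,-0.3,0,0,0,0,1.5],
    [0.3,-0.5,0,0,0,0,1.5],
    [0.3,-0.5,0,0,0,0,1.5]
  ]
}}

```text
time: 5.9
ee_pos: [0.6466, -0.2141, 0.1081]
tcp_rot: [[-0.997, -0.075, 0.005], [-0.075, 0.997, 0.01], [-0.006, 0.01, -1.0]]
force: [4.9, 15.6, 5.0]
gripper_width: 0.0172
grasp_force: 31.4
```

The crank is on its stop: I commanded 6 mm and it moved under 1 mm, at 16 N. Now I'll release and lift.

{"name": "step_arm", "arguments": {
  "commands": [
    [-0.25,0.42,0,0,0,0,1.5],
    [-0.25,0.42,0,0,0,0,4],
    [-0.25,0.42,0,0,0,0,4.5],
    [-0.25,0.42,-4,0,0,0,4.5],
    [-0.25,0.42,-8,0,0,0,4.5]
  ]
}}

```text
time: 6.52
ee_pos: [0.6449, -0.2169, 0.1868]
tcp_rot: [[-0.997, -0.075, -0.002], [-0.075, 0.997, 0.001], [0.002, 0.001, -1.0]]
force: [-0.2, 0.3, 0.6]
gripper_width: 0.0449
grasp_force: 0.0
```

{"name": "step_arm", "arguments": {
  "commands": [
    [4,10,-6,0,0,0,2],
    [8,15,-9,0,0,0,0],
    [8,19.4,-9,0,0,0,0],
    [8,19.4,-9,0,0,0,0],
    [8,19.4,-9,0,0,0,0]
  ]
}}

```text
time: 7.15
ee_pos: [0.5503, -0.0271, 0.2786]
tcp_rot: [[-0.997, -0.078, 0.002], [-0.078, 0.997, 0.001], [-0.002, 0.0, -1.0]]
force: [0.0, 0.3, 0.0]
gripper_width: -0.0001
grasp_force: 0.0
```

```bash
python3 -c "
from h import *
rel([.53,.01,.2])
p,d=vision.snapshot('scene');cv2.imwrite('pics/s2.png',p[...,::-1]);np.save('pics/s2.npy',d)
q,d=vision.snapshot('top');cv2.imwrite('pics/t2.png',q[...,::-1]);np.save('pics/t2.npy',d)
w,d=vision.snapshot('wrist');cv2.imwrite('pics/w2.png',w[...,::-1]);np.save('pics/w2.npy',d)
c=vision.camera_params('wrist');np.savez('pics/w2c.npz',**c)
z=lambda a:cv2.resize(a,None,fx=2,fy=2,interpolation=cv2.INTER_CUBIC)
a=z(p[160:380,75:345]);b=z(q[145:270,220:440]);b=np.pad(b,((0,0),(0,100),(0,0)))
cv2.imwrite('pics/m2.png',np.hstack([a[:, :], np.vstack([cv2.resize(b[:,:440],(260,148)),cv2.resize(w,(260,195)),np.zeros((97,260,3),np.uint8)])])[...,::-1])"
```

```text
t 7.15 pos [ 0.5503 -0.0271  0.2786] F [0.  0.3 0. ] w -0.0001 q [-0.13  0.25  1.52  0.    1.37 -1.78]
shift cm [1.75 3.85 7.86] rot [0.    0.002 0.003]
```

View pics/m2.png

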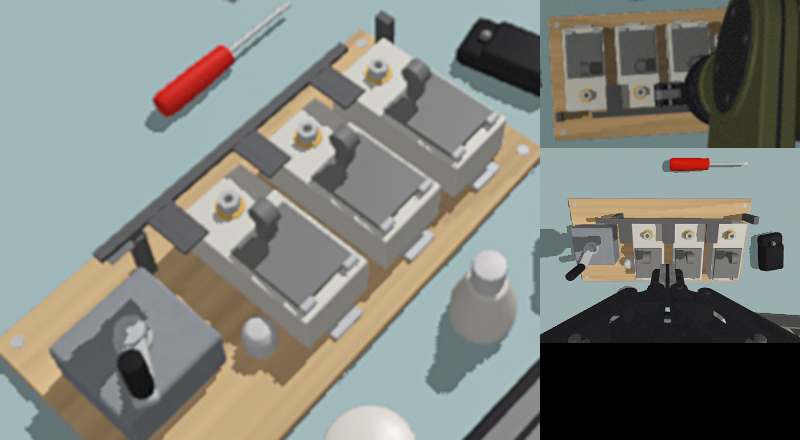

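The guard has moved clear and the bolts are exposed. In the scene crop they are at (377,66), (307,130) and (231,200), and in the wrist view at about (411,190), (317,189) and (224,190).

```bash
python3 -c "
from h import *
s=vision.camera_params('scene');w=np.load('pics/w2c.npz')
im=cv2.imread('pics/w2.png');hsv=cv2.cvtColor(im,cv2.COLOR_BGR2HSV)
for n,u,v,a,b in [('L',377,66,411,190),('M',307,130,317,189),('R',231,200,224,190)]:
    p=onz(s,75+u/2,160+v/2,.069)
    m=cv2.inRange(hsv[b-16:b+17,a-16:a+17],(8,90,90),(35,255,255))
    e=cv2.findNonZero(m)
    (x,y),r=cv2.minEnclosingCircle(e);x+=a-16;y+=b-16
    q=onz(w,x,y,.057);
    print(n,'scene',p.round(4),(RB.T[:2,:2]@(p[:2]-C)).round(4),'wrist brass',(x,y,r),q.round(4),(RB.T[:2,:2]@(q[:2]-C)).round(4))
cv2.imwrite('pics/wc.png',cv2.resize(im[130:330,180:460],None,fx=2.8,fy=2.8,interpolation=cv2.INTER_CUBIC))
"
```

```text
L scene [0.5568 0.1059 0.069 ] [-0.0334  0.1527] wrist brass (408.64788722991943, 185.985915184021, 12.031641960144043) [0.5546 0.1088 0.057 ] [-0.0353  0.1558]
M scene [0.5645 0.0167 0.069 ] [-0.0324  0.0632] wrist brass (320.5, 186.5, 11.597513198852539) [0.5619 0.019  0.057 ] [-0.0348  0.0657]
R scene [ 0.5723 -0.071   0.069 ] [-0.0312 -0.0248] wrist brass (231.65702438354492, 186.39256191253662, 11.512537002563477) [ 0.5685 -0.0716  0.057 ] [-0.035  -0.0251]
```

View pics/wc.png

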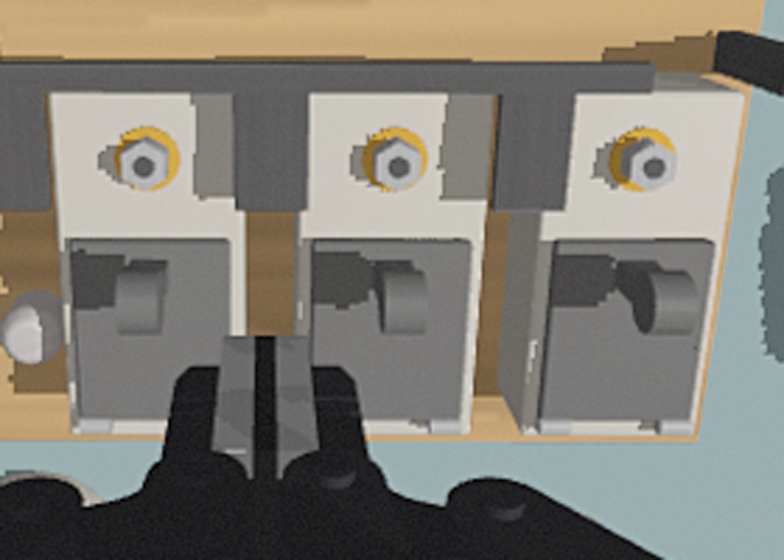

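Bolts are at board x about -0.034, y 0.1545, 0.0645 and -0.0255, lined up with the handles, and the caps are shut. I'll start with the right bolt.

```bash
python3 -c "
from h import *
rel([.5696,-.0719,.100])"
```

```text
t 7.3 pos [ 0.5513 -0.03    0.277 ] F [ 0.8 -0.1  0.5] w -0.0 q [-0.13  0.26  1.52 -0.    1.37 -1.78]
shift cm [-1.51 -4.31 17.7 ] rot [-0.001 -0.    -0.   ]
```

{"name": "step_arm", "arguments": {
  "commands": [
    [-1.5,-4.3,4,0,0,0,0],
    [-1.5,-4.3,9,0,0,0,0],
    [-1.5,-4.3,14,0,0,0,0],
    [-1.5,-4.3,17.2,0,0,0,0],
    [-1.5,-4.3,17.2,0,0,0,0]
  ],
  "squeeze": 40
}}

```text
time: 7.92
ee_pos: [0.5669, -0.0721, 0.1016]
tcp_rot: [[-0.997, -0.073, -0.008], [-0.073, 0.997, 0.001], [0.008, 0.002, -1.0]]
force: [0.0, 0.5, 0.5]
gripper_width: 0.0
grasp_force: 0.0
```

{"name": "step_arm", "arguments": {
  "commands": [
    [0,0,0.3,0,0,0,0],
    [0,0,0.6,0,0,0,0],
    [0,0,0.9,0,0,0,0],
    [0,0,1.1,0,0,0,0],
    [0,0,1.1,0,0,0,0]
  ]
}}

```text
time: 8.55
ee_pos: [0.5692, -0.0709, 0.0945]
tcp_rot: [[-0.997, -0.075, 0.0], [-0.075, 0.997, -0.0], [-0.0, -0.0, -1.0]]
force: [-0.1, 0.4, -0.1]
gripper_width: -0.0004
grasp_force: 0.0
```

{"name": "step_arm", "arguments": {
  "commands": [
    [0,0,0.15,0,0,0,0],
    [0,0,0.3,0,0,0,0],
    [0,0,0.4,0,0,0,0],
    [0,0,0.4,0,0,0,0]
  ]
}}

```text
time: 9.05
ee_pos: [0.5692, -0.071, 0.0903]
tcp_rot: [[-0.997, -0.075, 0.0], [-0.075, 0.997, 0.0], [-0.0, 0.0, -1.0]]
force: [-0.9, -0.4, 0.3]
gripper_width: -0.0002
grasp_force: 0.4
```

{"name": "step_arm", "arguments": {
  "commands": [
    [0,0,0.1,0,0,0,0],
    [0,0,0.2,0,0,0,0],
    [0,0,0.2,0,0,0,0]
  ]
}}

```text
time: 9.43
ee_pos: [0.5693, -0.071, 0.089]
tcp_rot: [[-0.997, -0.075, 0.0], [-0.075, 0.997, -0.0], [-0.0, -0.0, -1.0]]
force: [-1.8, 0.5, 6.5]
gripper_width: -0.0001
grasp_force: 3.4
```

{"name": "step_arm", "arguments": {
  "commands": [
    [0,0,0.1,0,0,0,0],
    [0,0,0.15,0,0,0,0],
    [0,0,0.15,0,0,0,0]
  ]
}}

```text
time: 9.8
ee_pos: [0.5692, -0.071, 0.0889]
tcp_rot: [[-0.997, -0.075, 0.001], [-0.075, 0.997, -0.0], [-0.001, -0.0, -1.0]]
force: [-5.6, 0.9, 15.9]
gripper_width: -0.0001
grasp_force: 8.1
```

The right bolt stands hard at 2 mm, so it is tight. Middle next.

{"name": "step_arm", "arguments": {
  "commands": [
    [0,0,-3,0,0,0,0],
    [0,4,-3,0,0,0,0],
    [0,9,-3,0,0,0,0],
    [0,9,-1.2,0,0,0,0],
    [0,9,-0.7,0,0,0,0]
  ]
}}

```text
time: 10.42
ee_pos: [0.5616, 0.0193, 0.0928]
tcp_rot: [[-0.997, -0.077, -0.002], [-0.077, 0.997, -0.0], [0.002, 0.0, -1.0]]
force: [0.4, 0.2, 0.1]
gripper_width: 0.0001
grasp_force: 0.0
```

{"name": "step_arm", "arguments": {
  "commands": [
    [0,0,0,0,0,0,0],
    [0,0,0.2,0,0,0,0],
    [0,0,0.4,0,0,0,0],
    [0,0,0.5,0,0,0,0],
    [0,0,0.5,0,0,0,0]
  ]
}}

```text
time: 11.05
ee_pos: [0.5629, 0.0183, 0.0891]
tcp_rot: [[-0.997, -0.075, 0.001], [-0.075, 0.997, -0.0], [-0.001, -0.0, -1.0]]
force: [0.9, -1.5, 2.3]
gripper_width: 0.0001
grasp_force: 1.0
```

{"name": "step_arm", "arguments": {
  "commands": [
    [0,0,0.1,0,0,0,0],
    [0,0,0.2,0,0,0,0],
    [0,0,0.2,0,0,0,0]
  ]
}}

```text
time: 11.42
ee_pos: [0.5629, 0.0183, 0.0889]
tcp_rot: [[-0.997, -0.075, 0.002], [-0.075, 0.997, -0.001], [-0.002, -0.001, -1.0]]
force: [-2.9, -2.4, 15.6]
gripper_width: 0.0
grasp_force: 7.6
```

The middle bolt is also hard at 2 mm. The left bolt should be the loose one.

{"name": "step_arm", "arguments": {
  "commands": [
    [0,0,-3,0,0,0,0],
    [0,4,-3,0,0,0,0],
    [0,9,-3,0,0,0,0],
    [0,9,-1.2,0,0,0,0],
    [0,9,-0.7,0,0,0,0]
  ]
}}

```text
time: 12.05
ee_pos: [0.5544, 0.1091, 0.0927]
tcp_rot: [[-0.997, -0.076, -0.003], [-0.076, 0.997, -0.0], [0.003, 0.0, -1.0]]
force: [-0.9, -0.0, -0.2]
gripper_width: 0.0004
grasp_force: 0.0
```

{"name": "step_arm", "arguments": {
  "commands": [
    [0,0,0.2,0,0,0,0],
    [0,0,0.4,0,0,0,0],
    [0,0,0.6,0,0,0,0],
    [0,0,0.7,0,0,0,0],
    [0,0,0.7,0,0,0,0]
  ]
}}

```text
time: 12.68
ee_pos: [0.5558, 0.1081, 0.0869]
tcp_rot: [[-0.997, -0.075, 0.0], [-0.075, 0.997, -0.0], [-0.0, -0.0, -1.0]]
force: [-0.4, 1.1, -0.0]
gripper_width: 0.0
grasp_force: 0.3
```

{"name": "step_arm", "arguments": {
  "commands": [
    [0,0,0.1,0,0,0,0],
    [0,0,0.2,0,0,0,0],
    [0,0,0.3,0,0,0,0],
    [0,0,0.3,0,0,0,0]
  ]
}}

```text
time: 13.18
ee_pos: [0.5559, 0.1082, 0.0841]
tcp_rot: [[-0.997, -0.075, 0.0], [-0.075, 0.997, -0.0], [-0.0, -0.0, -1.0]]
force: [-1.4, -1.7, 3.6]
gripper_width: -0.0
grasp_force: 2.2
```

{"name": "step_arm", "arguments": {
  "commands": [
    [0,0,0.1,0,0,0,0],
    [0,0,0.2,0,0,0,0],
    [0,0,0.2,0,0,0,0]
  ]
}}

```text
time: 13.55
ee_pos: [0.5559, 0.1082, 0.0839]
tcp_rot: [[-0.997, -0.075, 0.002], [-0.075, 0.997, -0.0], [-0.001, -0.0, -1.0]]
force: [-5.1, -2.5, 17.8]
gripper_width: 0.0002
grasp_force: 8.8
```

The left bolt sank 7 mm, so it is the loose one. On to the left handle.

{"name": "step_arm", "arguments": {
  "commands": [
    [0,0,-4,0,0,0,1],
    [0,0,-7.5,0,0,0,3.5],
    [-4.2,0,-7.5,0,0,0,3.5],
    [-4.2,0,-7.5,0,0,0,3.5]
  ]
}}

```text
time: 14.05
ee_pos: [0.6015, 0.1122, 0.1576]
tcp_rot: [[-0.997, -0.075, 0.006], [-0.075, 0.997, 0.001], [-0.006, 0.001, -1.0]]
force: [-0.3, -0.2, -0.6]
gripper_width: 0.0346
grasp_force: 0.0
```

```bash
python3 -c "
from h import *
rel([.5983,.1113,.097])
p,d=vision.snapshot('wrist');c=vision.camera_params('wrist');P=proj(c,(.5983,.1113,.091));print(P)
im=p[...,::-1].copy();cv2.circle(im,(int(P[0]),int(P[1])),3,(0,0,255),1);cv2.imwrite('pics/w3.png',im)"
```

```text
t 14.05 pos [0.6015 0.1122 0.1576] F [-0.3 -0.2 -0.6] w 0.0346 q [ 0.12  0.44  1.56  0.    1.14 -1.53]
shift cm [ 0.36 -0.07  6.06] rot [ 0.001  0.006 -0.   ]
[271.79066416 228.70377925]
```

View pics/w3.png

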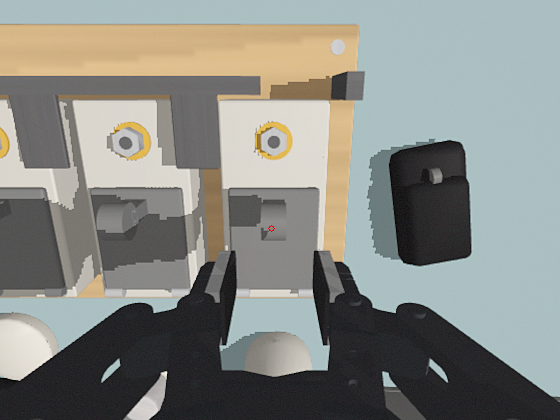

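The wrist view shows the left handle at (274,221), between the pads' column lines (about 228 and 318). I'll descend with a small x correction.

{"name": "step_arm", "arguments": {
  "commands": [
    [0.3,0,0,0,0,0,3.5],
    [0.3,0,3,0,0,0,3.5],
    [0.3,0,6.1,0,0,0,3.5],
    [0.3,0,6.1,0,0,0,3.5]
  ]
}}

```text
time: 14.6
ee_pos: [0.5909, 0.111, 0.0931]
tcp_rot: [[-0.997, -0.075, -0.008], [-0.075, 0.997, -0.001], [0.008, -0.0, -1.0]]
force: [-0.6, -0.1, 0.4]
gripper_width: 0.035
grasp_force: 0.0
```

{"name": "step_arm", "arguments": {
  "commands": [
    [0,0,0,0,0,0,0.9],
    [0,0,0,0,0,0,0.9],
    [0,0,0,0,0,0,0.9],
    [0,0,0,0,0,0,0.9]
  ],
  "squeeze": 30
}}

```text
time: 15.1
ee_pos: [0.5947, 0.1112, 0.0966]
tcp_rot: [[-0.997, -0.075, 0.001], [-0.075, 0.997, -0.0], [-0.001, -0.0, -1.0]]
force: [-2.2, -1.6, 2.5]
gripper_width: 0.0132
grasp_force: 34.0
```

```bash
python3 -c "
from h import *
rel([.5983,.1113,.097])
a0=np.arctan2(31,63);r=7.02
for d in range(0,75,6):
    a=a0+np.deg2rad(d);print(d,round(r*(np.cos(a)-np.cos(a0)),2),round(-r*(np.sin(a)-np.sin(a0)),2))"
```

```text
t 15.1 pos [0.5947 0.1112 0.0966] F [-2.2 -1.6  2.5] w 0.0132 q [ 0.12  0.5   1.63 -0.    1.01 -1.53]
shift cm [-0.36 -0.02 -0.04] rot [-0.     0.001  0.   ]
0 0.0 -0.0
6 -0.36 -0.64
12 -0.78 -1.24
18 -1.27 -1.79
24 -1.81 -2.29
30 -2.39 -2.73
36 -3.02 -3.11
42 -3.69 -3.42
48 -4.39 -3.66
54 -5.1 -3.82
60 -5.83 -3.91
66 -6.57 -3.92
72 -7.3 -3.85
```

{"name": "step_arm", "arguments": {
  "commands": [
    [-0.36,0,-0.64,0,0,0,0.9],
    [-0.78,0,-1.24,0,0,0,0.9],
    [-1.27,0,-1.79,0,0,0,0.9],
    [-1.81,0,-2.29,0,0,0,0.9],
    [-1.81,0,-2.29,0,0,0,0.9]
  ]
}}

```text
time: 15.72
ee_pos: [0.6127, 0.1126, 0.1192]
tcp_rot: [[-0.997, -0.075, -0.0], [-0.075, 0.997, -0.0], [0.0, -0.0, -1.0]]
force: [-2.8, -2.2, -0.6]
gripper_width: 0.0133
grasp_force: 32.1
```

{"name": "step_arm", "arguments": {
  "commands": [
    [-0.58,0,-0.44,0,0,0,0.9],
    [-1.21,0,-0.82,0,0,0,0.9],
    [-1.88,0,-1.13,0,0,0,0.9],
    [-2.58,0,-1.37,0,0,0,0.9],
    [-3.29,0,-1.53,0,0,0,0.9]
  ]
}}

```text
time: 16.35
ee_pos: [0.6452, 0.115, 0.1346]
tcp_rot: [[-0.997, -0.075, -0.001], [-0.075, 0.997, -0.0], [0.001, -0.0, -1.0]]
force: [-5.2, -2.9, -2.0]
gripper_width: 0.0133
grasp_force: 30.8
```

{"name": "step_arm", "arguments": {
  "commands": [
    [-0.73,0,-0.09,0,0,0,0.9],
    [-0.73,0,-0.09,0,0,0,0.9],
    [-0.73,0,-0.09,0,0,0,0.9],
    [-0.73,0,-0.09,0,0,0,0.9]
  ]
}}

```text
time: 16.85
ee_pos: [0.6535, 0.1156, 0.1357]
tcp_rot: [[-0.997, -0.075, 0.002], [-0.075, 0.997, -0.0], [-0.002, -0.0, -1.0]]
force: [-3.4, -3.0, 2.5]
gripper_width: 0.0139
grasp_force: 31.0
```

```bash
python3 -c "
from h import *
rel([.5983,.1113,.097])
p,d=vision.snapshot('scene');cv2.imwrite('pics/s4.png',p[...,::-1])
cv2.imwrite('pics/s4c.png',cv2.resize(p[130:380,75:405],None,fx=2.3,fy=2.3)[...,::-1])"
```

```text
t 16.85 pos [0.6535 0.1156 0.1357] F [-3.4 -3.   2.5] w 0.0139 q [ 0.11  0.52  1.46 -0.    1.16 -1.53]
shift cm [ 5.54 -0.01  3.86] rot [-0.     0.002  0.   ]
```

View pics/s4c.png

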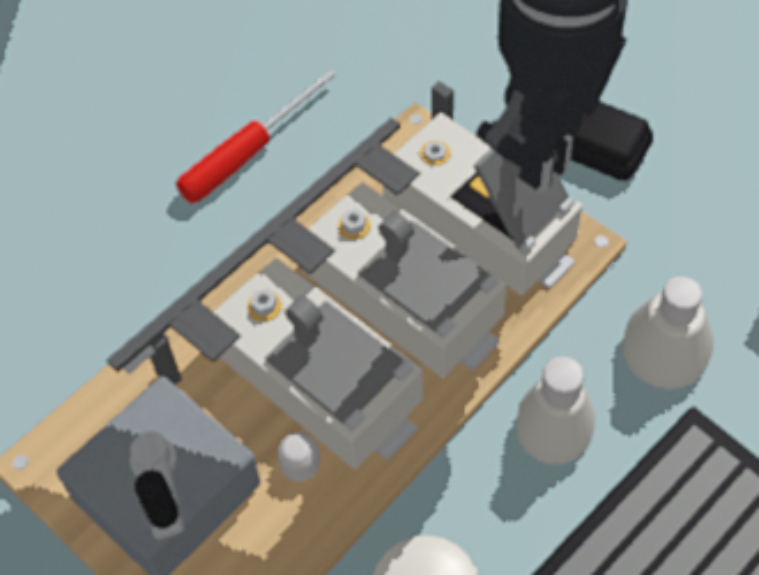

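The scene view shows the left cap tilted well open at about (515,190), roughly 60° going by the handle's path, and still held. The other two caps are shut, and the rest of the bench looks undisturbed.

```bash
python3 -c "
from cell import job_done
print(job_done())"
```

```text
the job is handed in; nothing more can be done
None
```

I turned the crank to its stop and tapped all three bolts: the left one is loose (it sank 7 mm, the others 2 mm). The fingers are holding the left cap about 60° open, with the other two caps shut, and the job is handed in.

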